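# Shim the rocking bench scale

### The job

The bench scale rocks because the foot at its near left corner has lost its rubber pad. With the fingertips push the wooden wedge along the bench, thin end first, under that bare foot until it sits snug and the scale, still level, can no longer rock; then press down on the top of the scale at that same corner to prove that it stays level, and let go. Only push and press: grasp and lift nothing, do not shove the scale out of its place, and leave the things around it alone.

Things in the scene. Friction and masses are not known exactly. Their poses are not given: they have to be found in the camera images.
- scale: Loose grey bench scale, about 1.6 kg: housing 160 x 160 mm, underside 20 mm and top 46 mm above the bench, round steel pan (top 55 mm up), dark display strip along its near edge. Origin: bench level under the housing's middle; x to the far edge, y to the left edge, z up. Feet at x, y = +-65 mm: three stand on 28 mm wide, 7 mm thick rubber pads, the one at (-65, +65) is bare
- bare_foot (a point): Centre of the lower end face of the bare foot, a black stub 24 mm in diameter that ends 7 mm above the bench while the scale rests level on its three pads. Axes as the scale's. Pressing this corner with some 1.5 N or more tips the scale by 4 degrees until the stub meets the bench
- scale_corner (a point): Point on the housing's top (46 mm high) above the bare foot, 16 mm in from both edges: press here, with 5 N or more for half a second
- wedge: Loose dark wooden wedge, 120 x 50 mm, 80 g, flat on the bench left of the scale, thin end roughly towards the bare foot. Origin: centre of the underside; x along its length to the thin end, z up. The ramp rises evenly 0.12 mm a mm, from 2 mm high at x = +60 mm to 16.4 mm at x = -60 mm. It stays where it is left
- wedge_tip (a point): Middle of the wedge's thin end, on its upper edge, 2 mm above the bench. The ramp meets the level scale's bare foot when this point is about 30 mm past the foot's centre: the push then rises from under 1 N to 4 N or more; pushed 5 mm or so farther, the wedge begins to shove the scale along
- wedge_heel (a point): Middle of the wedge's upright heel face, 50 mm wide and 16.4 mm high, 8 mm above the bench: push here, towards the thin end
- brass_weight: Bystander: brass hold-down weight, 54 mm across, 63 mm high; origin under its middle
- mixing_cup: Bystander: clear mixing cup, 67 mm across, 70 mm high; origin under its middle
- pine_block: Bystander: pine offcut 45 x 125 x 34 mm; origin under its middle
- masking_tape: Bystander: roll of masking tape, 104 mm across, 25 mm high, lying flat; origin under its middle
There are look-alikes about, which are no part of the job. There is more than one size of the wedge; the one meant has the size given above.

How it is judged:
By the outcome, as a careful person would: the job done as asked, in the order asked, and still so for the second after the job is handed in, with the robot touching nothing.
It also fails if it takes over 48 s, if anything falls off the work surface, if the arm or the gripper's body presses on something with over 40 N, if the wrist force passes 120 N, or if a joint passes its speed limit or range.

### The arm

A 6-joint arm with a two-finger parallel gripper is mounted at the origin on a cart in front of the work surface, level with it; the furniture and walls round the work are solid. World frame = base frame: x ahead of the robot, y to its left, z up, the work surface at z = 0. Lengths are in mm, angles in rad, forces in N, time in s.
With the tool pointing down it reaches from about 350 to 975 mm from the base axis. Payload 4.9 kg.
Tool frame: the origin (TCP) lies midway between the tips of the shut fingers; the grasp point (between the pads) lies env.tcp_to_grasp behind it (env.tcp_to_grasp is the distance from the TCP to the grasp point, in mm); z points along the fingers, y is the line along which they close (so a half turn about z gives the same grasp; the last joint's range is limited). The gripper opens to 85 mm and grips with 20 to 120 N. Pads are 22 mm wide; open, the fingers measure 114 mm over their backs; the gripper's body (76 mm by 85 mm) begins 54 mm behind the grasp point. The pads swing forward as they close: fully open they stand 13 mm farther back than shut.
Start: joints at [-1.328, 0.053, 1.613, -0, 1.476, -0.119], TCP at [221.218, -584.521, 231.304] pointing down, gripper open.
Joint ranges: [-3.01, 3.01], [-1.01, 2.22], [0.06, 2.58], [-1.02, 4.17], [0.09, 2.62], [-3.14, 3.14]. Speed limits (rad/s): [2.57, 2.57, 3.14, 3.14, 3.14, 3.14].

### API

Orientations are given as a unit quaternion [x, y, z, w].
In Python, from cell import env gives the robot as it stands. Calls block until the motion is done:
- env.goto(position, orientation): joint-space move of the TCP to a pose.
- env.move_straight(position, rot=None, velocity=150, contact_N=None): straight line of the TCP; rot=None keeps the orientation; velocity is the mean speed in mm/s. With contact_N (N) it stops when the force on the tool has changed by that much, and returns True; else False.
- env.set_joints(angles): joint-space move.
- env.grip(opening): finger opening in mm; the grip force is fixed at half the most; returns when the fingers have stopped.
- env.wait(seconds).
- env.solve_ik(position, orientation): joint angles nearest the present ones, or None.
- env.snapshot(name): name is "scene" or "top" or "wrist"; returns the picture (384x512x3 uint8, red, green, blue); there is no depth.
- env.camera_info(name): a dict with "vfov" (degrees; the focal length in pixels is half the picture's height over the tangent of half this angle, whatever the lens; pixels are square), "cx", "cy" (the principal point, pixels), "distortion" ([k1, k2, p1, p2, k3] as OpenCV has them; the pictures are not rectified), "rvec" (rotation vector, rad) and "tvec" (3), from world to camera coordinates, as OpenCV has them; the wrist camera has in their place "tool_from_camera" (4x4, takes a point from camera to tool coordinates, whose origin is the TCP and whose axes are the flange's). Camera axes: x right, y down, z forward; pixel columns grow to the right and rows downward; lengths in mm; the calibration is good to about 2 mm. A picture is of the moment at which its call begins: read the wrist's pose just before it. camera_info takes no time and is no camera call.
A pose or a line that the arm cannot do raises env.IKError and nothing moves.
- env.finish_job(): hands the job in; it is judged then, once.
Readings, each from a call of its own:
- env.current_clock(): time.
- env.current_qpos(): joint angles.
- env.current_qvel(): joint speeds.
- env.current_tau(): joint torques, N m.
- env.current_position(): TCP position.
- env.current_tool_rot(): TCP orientation.
- env.current_contact_force(): force on the tool from outside, world axes, zero at the start.
- env.current_moment(): the same for the moment, N m.
- env.current_finger_gap(): finger opening in mm.
- env.current_finger_force(): force on a finger pad.
Only numpy, scipy, OpenCV 4.12 (cv2) and the standard library are available. Lean on these libraries where they do the work, as an engineer would, in place of code of your own. Each camera call takes 0.05 s, during which the arm holds its last target. There are 200 camera calls.

## Working session

There is one attempt and no reset: what is moved stays moved. The work goes in short steps, each a Python script; the robot and the scene stay as the last script left them, time stands still between calls to the robot, and variables do not carry over. Pictures are saved under pics/ and viewed, at most 10 in all, crops included, and the job is handed in when it is done.

```bash
mkdir -p pics; ls; python3 - <<'E'
from cell import env
import cv2,numpy as np
for n in("scene","top"):
    cv2.imwrite(f"pics/{n}0.png",cv2.cvtColor(env.snapshot(n),cv2.COLOR_RGB2BGR)); print(n,env.camera_info(n))
print(env.camera_info("wrist"),env.tcp_to_grasp,env.current_tool_rot(),env.current_clock())
E
```

```text
pics
scene {'vfov': 57.37977017961133, 'cx': 254.71666302019486, 'cy': 194.82042088913278, 'distortion': array([-0.09880075,  0.        ,  0.        ,  0.        ,  0.        ]), 'rvec': array([ 0.82003282, -2.25791236,  1.43823907]), 'tvec': array([413.93231384, 240.54795304, 672.28125231])}
top {'vfov': 42.571648515232, 'cx': 252.55585743915006, 'cy': 197.3016214307035, 'distortion': array([-0.14402936,  0.        ,  0.        ,  0.        ,  0.        ]), 'rvec': array([ 2.15965323, -2.05517371,  0.20844366]), 'tvec': array([ -56.66658768,  562.34361749, 1277.19657707])}
{'vfov': 66.32333650208909, 'cx': 250.13877160169406, 'cy': 190.21522054124802, 'distortion': array([-0.05238887,  0.        ,  0.        ,  0.        ,  0.        ]), 'tool_from_camera': array([[-4.95290856e-04, -9.44836212e-01, -3.27542801e-01,
         8.41628663e+01],
       [ 9.99999339e-01, -1.28140971e-04, -1.14250198e-03,
        -1.59579681e+00],
       [ 1.03750559e-03, -3.27543151e-01,  9.44835651e-01,
        -1.43123340e+02],
       [ 0.00000000e+00,  0.00000000e+00,  0.00000000e+00,
         1.00000000e+00]])} 18.700000000000003 [ 9.83678833e-01  1.79930694e-01 -7.77294780e-05 -9.44951391e-04] 0.1
```

View pics/top0.png

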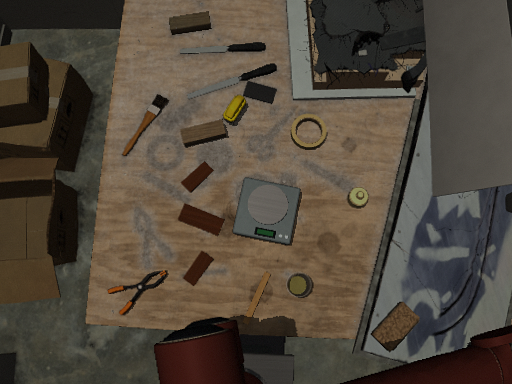

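View pics/scene0.png

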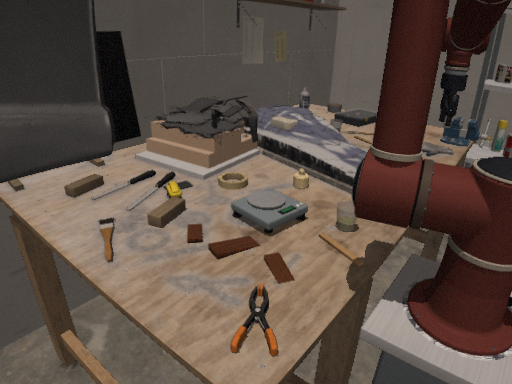

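The top view shows the scale at about (267,210), with the display on the near side. The large dark wedge is at about (201,219), its right end towards the scale's near-left corner at (236,236), and the small look-alike wedges are at (197,177) and (199,268). The scene view agrees.

```bash
cat > h.py <<'E'
from cell import env
import cv2,numpy as np
from scipy.spatial.transform import Rotation as R
def cam(n):
    c=env.camera_info(n);f=192/np.tan(np.radians(c['vfov']/2))
    K=np.array([[f,0,c['cx']],[0,f,c['cy']],[0,0,1]])
    if n=='wrist':
        T=np.eye(4);T[:3,:3]=R.from_quat(env.current_tool_rot()).as_matrix();T[:3,3]=env.current_position()
        W=T@c['tool_from_camera'];Rw,o=W[:3,:3],W[:3,3]
    else:
        Rc=cv2.Rodrigues(c['rvec'])[0];Rw=Rc.T;o=-Rc.T@c['tvec']
    return K,c['distortion'],Rw,o
def cast(cm,px,z):
    K,d,Rw,o=cm
    u=cv2.undistortPoints(np.array(px,float).reshape(-1,1,2),K,d).reshape(-1,2)
    r=np.c_[u,np.ones(len(u))]@Rw.T
    z=np.broadcast_to(z,len(u))
    return o+r*((z-o[2])/r[:,2])[:,None]
def snap(n,name):
    cm=cam(n);im=env.snapshot(n);cv2.imwrite(f"pics/{name}.png",im[...,::-1]);return cm,im
def down(yaw): # tool z down, tool x at yaw
    return (R.from_euler('z',yaw)*R.from_euler('x',np.pi)).as_quat()
def blobs(m,a):
    cs=cv2.findContours(m.astype(np.uint8),cv2.RETR_EXTERNAL,cv2.CHAIN_APPROX_NONE)[0]
    return [c for c in cs if cv2.contourArea(c)>a]
E
python3 - <<'E'
from h import *
cm=cam('top');im=cv2.imread('pics/top0.png')
hsv=cv2.cvtColor(im,cv2.COLOR_BGR2HSV)
print(hsv[219,201],hsv[177,197],hsv[200,245],hsv[235,250],hsv[250,200])
h,s,v=cv2.split(hsv)
m=(((h<10)|(h>172))&(s>100)&(v<130)); m[:,:150]=0;m[:150]=0;m[300:]=0;m[:,350:]=0
for c in blobs(m,60):
    b=cv2.boxPoints(cv2.minAreaRect(c));p=cast(cm,b,8)[:,:2]
    print(b.round(1).tolist(),p.round(0).tolist(),np.linalg.norm(p-np.roll(p,-1,0),axis=1).round(1))
m=(h>80)&(h<125)&(s>15); m=cv2.morphologyEx(m.astype(np.uint8),cv2.MORPH_OPEN,np.ones((3,3)));m[:165]=0;m[255:]=0;m[:,:215]=0;m[:,320:]=0
for c in blobs(m,1000):
    b=cv2.boxPoints(cv2.minAreaRect(c));p=cast(cm,b,46)[:,:2]
    print('S',b.round(1).tolist(),p.round(0).tolist(),np.linalg.norm(p-np.roll(p,-1,0),axis=1).round(1),p.mean(0))
E
```

```text
[  9 172  55] [  9 196  52] [70 18 87] [65 22 70] [ 16 106 111]
[[185.0, 220.0], [192.39999389648438, 205.1999969482422], [223.1999969482422, 220.60000610351562], [215.8000030517578, 235.39999389648438]] [[501.0, 158.0], [544.0, 140.0], [505.0, 50.0], [462.0, 68.0]] [46.6 97.7 46.2 97.1]
```

```bash
python3 - <<'E'
from h import *
for y in(0,np.pi/2,-np.pi/2,np.pi):
    print(y,env.solve_ik([530,60,260],down(y)))
env.goto([530,60,260],down(0)); env.grip(0)
cm,im=snap('wrist','w1'); print(env.current_clock(),env.current_position())
np.save('w1.npy',np.array([0]));import pickle;pickle.dump(cm,open('w1.pkl','wb'))
cv2.imwrite('pics/w1b.png',cv2.resize(im[...,::-1],(800,600)))
E
```

```text
0 [-2.68364372e-02 -1.83563727e-01  1.79060193e+00 -4.44089210e-16
  1.53455445e+00  1.54395989e+00]
1.5707963267948966 [-0.02683644 -0.18356373  1.79060193  0.          1.53455445 -0.02683644]
-1.5707963267948966 [-2.68364372e-02 -1.83563727e-01  1.79060193e+00 -4.44089210e-16
  1.53455445e+00  3.11475622e+00]
3.141592653589793 [-0.02683644 -0.18356373  1.79060193  0.          1.53455445 -1.59763276]
3.45 [530.01016837  60.02058806 260.02331818]
```

View pics/w1b.png

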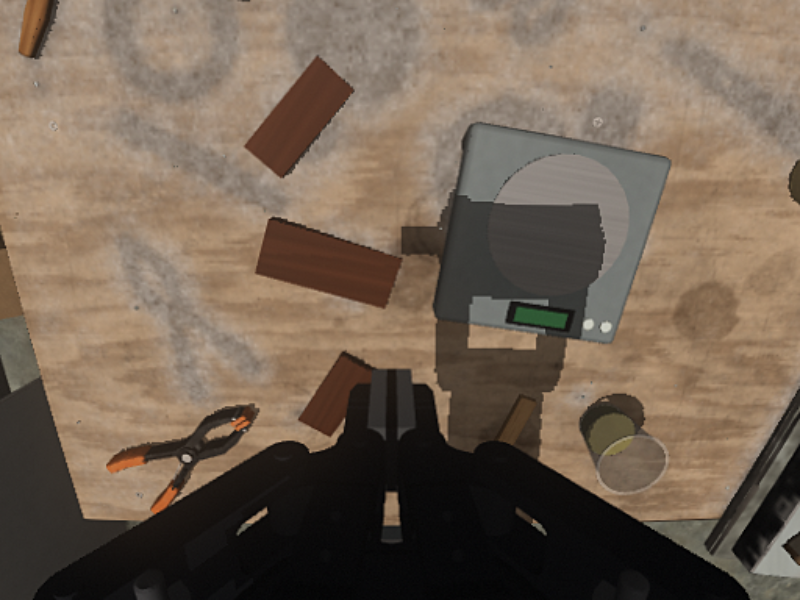

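The wrist view (800 px wide) shows the wedge corners near (272,217), (402,258), (387,307) and (256,272). The scale's top corners are near (470,122), (670,157), (610,343) and (437,317), and the way between them is clear.

```bash
python3 - <<'E'
from h import *
import pickle
cm=pickle.load(open('w1.pkl','rb'));k=512/800
im=cv2.imread('pics/w1.png');h,s,v=cv2.split(cv2.cvtColor(im,cv2.COLOR_BGR2HSV))
m=((h<12)|(h>172))&(s>115)&(v<110)
m[:130]=0;m[210:]=0;m[:,:150]=0;m[:,262:]=0
for c in blobs(m,1500):
    q=cv2.approxPolyDP(c,6,True).reshape(-1,2); b=cv2.boxPoints(cv2.minAreaRect(c)); print((q/k).tolist(),(b/k).round().tolist())
w=np.array([(272,217),(402,258),(387,307),(256,272)])*k
s=np.array([(470,122),(670,157),(610,343),(437,317)])*k
p=cast(cm,w,np.array([16.4,2,2,16.4]))[:,:2];print(p.round(1).tolist(),np.linalg.norm(p-np.roll(p,-1,0),axis=1).round(1))
p=cast(cm,s,46)[:,:2];print(p.round(1).tolist(),np.linalg.norm(p-np.roll(p,-1,0),axis=1).round(1),p.mean(0))
# other wedges
o=np.array([(319,56),(354,90),(283,177),(245,147)])*k;p=cast(cm,o,8)[:,:2];print(np.linalg.norm(p-np.roll(p,-1,0),axis=1).round(1))
E
```

```text
[[268.75, 218.75], [254.6875, 271.875], [384.375, 306.25], [400.0, 257.8125]] [[252.0, 271.0], [269.0, 216.0], [402.0, 257.0], [385.0, 312.0]]
[[551.2, 162.2], [511.7, 51.8], [464.8, 65.4], [502.9, 180.4]] [117.3  48.9 121.1  51.6]
[[625.6, 3.7], [602.7, -150.9], [447.8, -127.5], [472.2, 23.2]] [156.3 156.7 152.7 154.7] [537.07166921 -62.8758941 ]
[36.7 91.2 38.7 93.7]
```

```bash
python3 - <<'E'
from h import *
import pickle
cm=pickle.load(open('w1.pkl','rb'));k=512/800
print(cast(cm,np.array([(245,147),(283,177),(345,352)])*k,8)[:,:2].round())
H=np.array([527,171.3]);F=np.array([482.,11]);d=(F-H)/np.linalg.norm(F-H)
q=down(np.arctan2(d[1],d[0])+np.pi)
env.goto([*(H-d*38),60],q);env.grip(16)
print(env.current_finger_gap(),env.current_clock())
env.move_straight([*(H-d*38),6],velocity=60,contact_N=4)
f0=env.current_contact_force()
print(env.current_position(),f0)
env.move_straight([*(H-d*11+d*42),6],velocity=50,contact_N=10)
print(env.current_position(),env.current_contact_force()-f0,env.current_clock())
cm,im=snap('wrist','w2');pickle.dump(cm,open('w2.pkl','wb'))
cv2.imwrite('pics/w2b.png',cv2.resize(im[...,::-1],(800,600)))
cm,im=snap('top','t2')
cv2.imwrite('pics/t2b.png',cv2.resize(im[130:310,130:370,::-1],(800,600),interpolation=cv2.INTER_CUBIC))
E
```

```text
[[608. 182.]
 [583. 152.]
 [421. 105.]]
15.906906538880168 4.7333
[537.71857923 207.9997804    6.49197962] [ 0.04249285  1.06876461 -0.49723738]
[518.65448851 141.59211856   6.01767781] [ 0.50344668 -0.26564604 -0.15468623] 7.3167
```

View pics/w2b.png

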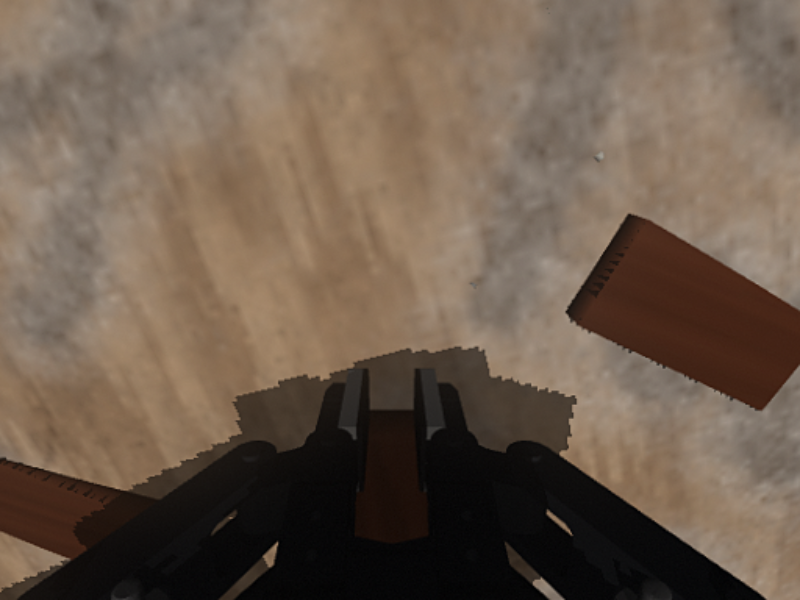

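View pics/t2b.png

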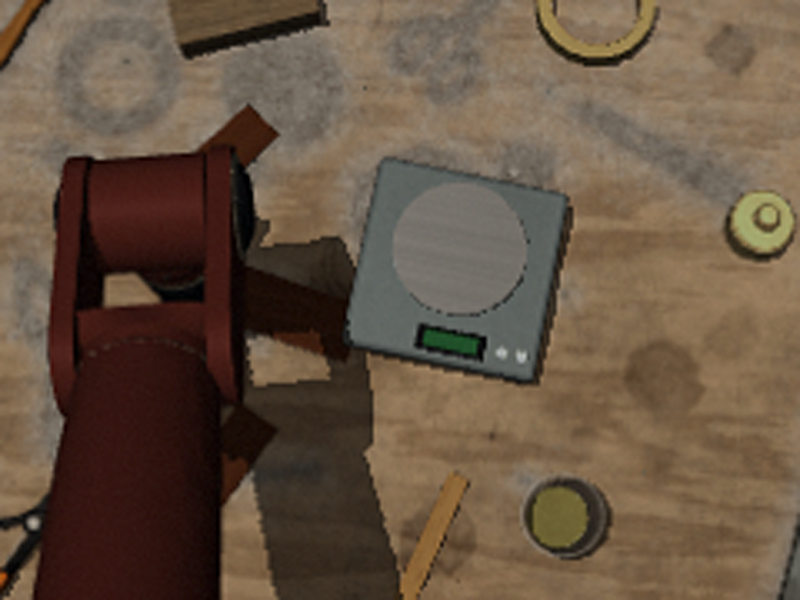

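The wrist view looks back from the wedge and shows only the heel between the fingers. The top crop shows the wedge's far edge from about (245,262) to (350,300) and its near tip corner at (338,358), and the scale has not moved. I'll check the lateral offset by casting rays.

```bash
python3 - <<'E'
from h import *
cm=cam('top')
f=lambda p,z:cast(cm,np.array(p)/(800/240)+130,z)[:,:2]
im=cv2.imread('pics/t2.png')
print('wedge far edge,near tip',f([(247,266),(348,296),(341,359),(290,344)],[8,3,2,7]).round(1).tolist())
s=f([(385,158),(571,195),(535,382),(348,344)],46);print(s.round(1).tolist(),s.mean(0),np.linalg.norm(s-np.roll(s,-1,0),axis=1))
c=im[195:250,195:250];cv2.imwrite('pics/t2c.png',np.clip(cv2.resize(c,(600,600),interpolation=cv2.INTER_CUBIC)*2.0,0,255).astype(np.uint8))
E
```

```text
wedge far edge,near tip [[532.6, 106.0], [512.1, 19.8], [458.8, 22.7], [468.6, 65.6]]
[[622.1, -6.3], [598.3, -161.1], [442.4, -136.8], [465.8, 15.4]] [532.15508336 -72.21152081] [156.65339751 157.79771883 154.05235288 157.81087396]
```

View pics/t2c.png

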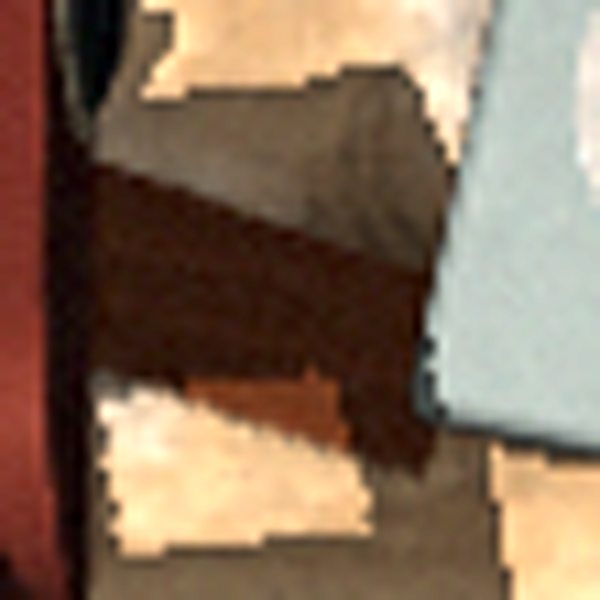

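```bash
python3 - <<'E'
from h import *
import pickle
cw=pickle.load(open('w1.pkl','rb'));ct=cam('top')
print(cw[3],ct[3],env.camera_info('wrist')['tool_from_camera'][:3,3])
a=cv2.imread('pics/top0.png').astype(int);b=cv2.imread('pics/t2.png').astype(int)
A=cv2.cvtColor(np.abs(a-b).astype(np.uint8),cv2.COLOR_BGR2GRAY)
print('diff at scale right part',A[175:250,275:310].mean(),A[175:250,275:310].max())
# brass/cup/tape comparision: ground features seen in both; green display centre (z46)
def green(im):
    h,s,v=cv2.split(cv2.cvtColor(im,cv2.COLOR_BGR2HSV));m=(h>50)&(h<80)&(s>120)&(v>30)
    c=max(blobs(m,5),key=cv2.contourArea);return cv2.minAreaRect(c)[0]
for n,c in(('top0',ct),('t2',ct),('w1',cw)):
    g=green(cv2.imread(f'pics/{n}.png'));print(n,g,cast(c,[g],46).round(1),cast(c,[g],0).round(1))
E
```

```text
[613.62260346  61.41011631 403.14653758] [ 290.59512405  -48.51691891 1365.23738787] [  85.58187509   -1.21413735 -143.12628829]
diff at scale right part 12.954666666666666 20
top0 (264.6922912597656, 232.03848266601562) [[473. -66.  46.]] [[479.4 -66.6   0. ]]
t2 (264.6707458496094, 232.03656005859375) [[473. -66.  46.]] [[479.4 -66.6   0. ]]Traceback (most recent call last):
  File "<stdin>", line 13, in <module>
  File "<stdin>", line 11, in green
ValueError: max() iterable argument is empty
```

```bash
python3 - <<'E'
from h import *
import pickle
cw=pickle.load(open('w1.pkl','rb'));ct=cam('top')
k=.64
print(cast(cw,[np.array([541,317])*k],46).round(1))
im=cv2.imread('pics/top0.png');c=im[168:252,225:309];cv2.imwrite('pics/s.png',np.clip(cv2.resize(c,(600,600),interpolation=cv2.INTER_CUBIC)*1.6,0,255).astype(np.uint8))
# pliers/cup/wedge ground checks: small wedge upper tip corners (z~8) and stick tip
print('cup base w', cast(cw,[np.array([612,432])*k],0).round(), 'far small wedge', cast(cw,np.array([(319,56),(354,90),(283,177),(245,147)])*k,8).round()[:,:2].tolist())
h,s,v=cv2.split(cv2.cvtColor(im,cv2.COLOR_BGR2HSV))
for p in [(208,163),(214,171),(190,192),(182,184)]: print(cast(ct,[p],8).round()[0,:2])
E
```

```text
[[472.1 -64.4  46. ]]
cup base w [[ 323. -171.    0.]] far small wedge [[676.0, 118.0], [651.0, 91.0], [583.0, 152.0], [608.0, 182.0]]
[669. 104.]
[646.  86.]
[582. 150.]
[604. 174.]
```

View pics/s.png

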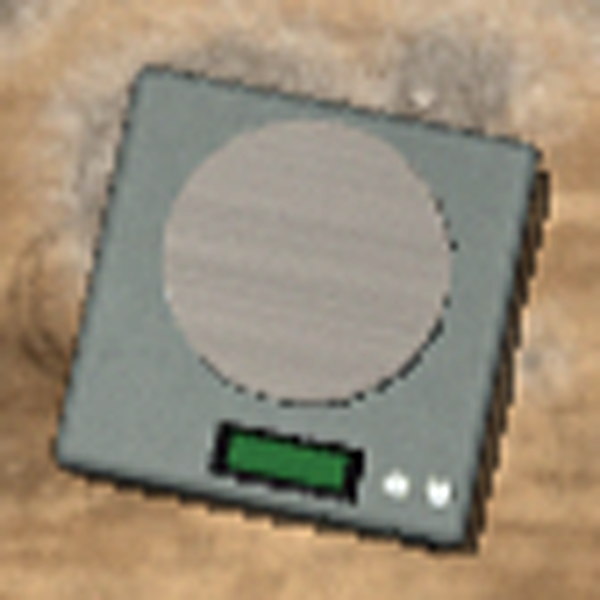

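The crop shows the housing's grey top with corners near (138,68), (530,150), (462,540) and (58,462), and a dark side band along the right. I'll fit it by mask instead of by eye.

```bash
python3 - <<'E'
from h import *
import pickle
cw=pickle.load(open('w1.pkl','rb'));ct=cam('top')
for n,c,roi in(('top0',ct,(165,255,222,312)),('w1',cw,(70,225,272,436))):
    im=cv2.imread(f'pics/{n}.png');r0,r1,c0,c1=roi
    h,s,v=cv2.split(cv2.cvtColor(im,cv2.COLOR_BGR2HSV))
    b,g,r=[x.astype(int) for x in cv2.split(im)]
    m=np.zeros(h.shape,np.uint8);m[r0:r1,c0:c1]=((b>r)&(v>(50 if n=='top0' else 40)))[r0:r1,c0:c1]
    m=cv2.morphologyEx(m,cv2.MORPH_OPEN,np.ones((3,3)))
    pts=np.vstack([x.reshape(-1,2) for x in blobs(m,30)])
    P=cast(c,pts,46)[:,:2].astype(np.float32)
    R_=cv2.minAreaRect(P);print(n,R_,cv2.boxPoints(R_).round(1).tolist())
E
```

```text
top0 ((533.6519165039062, -67.59786987304688), (156.57681274414062, 156.1670379638672), 80.93295288085938) [[444.20001220703125, -132.60000610351562], [598.4000244140625, -157.1999969482422], [623.0999755859375, -2.5999999046325684], [468.8999938964844, 22.0]]
w1 ((472.0183410644531, -63.49409484863281), (44.76367950439453, 13.568795204162598), 80.86436462402344) [[461.79998779296875, -84.5], [475.20001220703125, -86.69999694824219], [482.29998779296875, -42.5], [468.8999938964844, -40.29999923706055]]
```

The wedge now points at the foot with about 1 mm of lateral error. I'll push on until the force rises.

```bash
python3 - <<'E'
from h import *
p0=env.current_position();F=np.array([480.6,8.]);d=np.array([-.271,-.963,0]);d/=np.linalg.norm(d)
env.move_straight(p0+d*26,velocity=30,contact_N=4);p=env.current_position()
print((p-p0)@d,env.current_contact_force(),env.current_clock())
r=env.move_straight(p0+d*45,velocity=12,contact_N=4.5);p=env.current_position()
f=env.current_contact_force();env.wait(.3);f2=env.current_contact_force()
tip=(p+d*131)[:2]
print(r,(p-p0)@d,f,f2,-f2@d,'tip past foot',(tip-F)@d[:2],env.current_clock())
cm,im=snap('top','t3');snap('scene','s3')
a=cv2.imread('pics/s3.png')[180:245,180:320];cv2.imwrite('pics/s3c.png',cv2.resize(a,(800,371),interpolation=cv2.INTER_CUBIC))
for n in('top0','t3'):
    im=cv2.imread(f'pics/{n}.png');h,s,v=cv2.split(cv2.cvtColor(im,cv2.COLOR_BGR2HSV));m=(h>50)&(h<80)&(s>120)&(v>30)
    g=cv2.minAreaRect(max(blobs(m,5),key=cv2.contourArea))[0];print(n,cast(cm,[g],46).round(2))
E
```

```text
26.037394637485257 [ 0.12771805 -0.53952817 -0.59155887] 8.425
True 39.067632247549895 [0.25910346 1.33143997 0.73629569] [0.33285879 0.84230236 0.13885223] 0.9009770861755284 tip past foot 31.148587191015014 9.8
top0 [[473.02 -66.04  46.  ]]
t3 [[473.02 -65.98  46.  ]]
```

View pics/s3c.png

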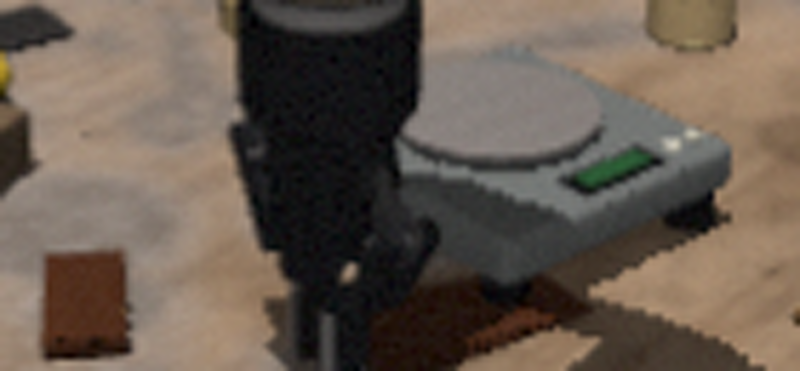

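The scene crop shows the bare stub at (505,292) over the wedge ramp, with the scale level and not displaced. Contact came at the expected depth, but the force has relaxed, so I'll nudge once more to confirm it is snug.

```bash
python3 - <<'E'
from h import *
p0=env.current_position();d=np.array([-.271,-.963,0]);d/=np.linalg.norm(d)
for k in range(2):
    r=env.move_straight(p0+d*3.5,velocity=6,contact_N=4.5);f=env.current_contact_force();p=env.current_position()
    print(r,(p-p0)@d,-f@d,f.round(2),env.current_clock())
cm,im=snap('top','t4')
h,s,v=cv2.split(cv2.cvtColor(im,cv2.COLOR_RGB2HSV));m=(h>50)&(h<80)&(s>120)&(v>30)
print(cast(cm,[cv2.minAreaRect(max(blobs(m,5),key=cv2.contourArea))[0]],46).round(2))
E
```

```text
True 0.049630559009842645 0.7899586891698587 [0.79 0.6  0.87] 10.2083
True 0.03870083741296529 0.9103729104465488 [0.43 0.83 1.01] 10.525
[[473.02 -65.98  46.  ]]
```

```bash
python3 - <<'E'
from h import *
p0=env.current_position();d=np.array([-.271,-.963,0]);d/=np.linalg.norm(d)
r=env.move_straight(p0+d*2,velocity=6,contact_N=6.5);f=env.current_contact_force();p=env.current_position()
print(r,(p-p0)@d,-f@d,f.round(2));env.wait(.3);print(env.current_contact_force())
# withdraw, rise
env.move_straight(p-d*25,velocity=60);env.move_straight(env.current_position()+[0,0,110],velocity=120)
env.grip(0)
cm,im=snap('top','t4')
h,s,v=cv2.split(cv2.cvtColor(im,cv2.COLOR_RGB2HSV));m=(h>50)&(h<80)&(s>120)&(v>30)
print(cast(cm,[cv2.minAreaRect(max(blobs(m,5),key=cv2.contourArea))[0]],46).round(2),env.current_clock())
# press at corner
c=np.array([480.3,8.])+0
q=env.current_tool_rot()
env.goto([*c,75],q);env.wait(.3);f0=env.current_contact_force()
r=env.move_straight([*c,40],velocity=12,contact_N=6)
z=env.current_position();f=env.current_contact_force()-f0;print(r,z,f,env.current_clock())
np.save('f0.npy',f0)
E
```

```text
True 0.23192240292614585 0.7781581236980057 [0.1  0.78 0.04]
[-0.08672705  0.81703106  0.48425084]
[[473.02 -65.98  46.  ]] 13.1917
True [480.35600148   8.00035524  46.07069426] [-0.12899374 -0.75155721  4.87080537] 16.2083
```

```bash
python3 - <<'E'
from h import *
f0=np.load('f0.npy');p=env.current_position();c=p[:2]
for k in range(12):
    env.move_straight([*c,p[2]-.3*(k+1)],velocity=5)
    F=(env.current_contact_force()-f0)[2]
    if F>9:break
print(k,F,env.current_position())
for _ in range(5):
    env.wait(.2);print((env.current_contact_force()-f0)[2].round(2),env.current_position()[2].round(2))
snap('top','t5')
env.move_straight([*c,120],velocity=60)
env.goto([500,200,250],down(-np.pi/2+.5) if 0 else env.current_tool_rot())
cm,im=snap('top','t6');h,s,v=cv2.split(cv2.cvtColor(im,cv2.COLOR_RGB2HSV));m=(h>50)&(h<80)&(s>120)&(v>30)
print(cast(cm,[cv2.minAreaRect(max(blobs(m,5),key=cv2.contourArea))[0]],46).round(2),env.current_clock())
snap('scene','s6')
a=cv2.imread('pics/s6.png')[170:260,180:320];cv2.imwrite('pics/s6c.png',cv2.resize(a,(800,514),interpolation=cv2.INTER_CUBIC))
E
```

```text
3 10.893474293158839 [480.4314148    7.98344786  45.99281411]
10.31 45.99
10.49 45.96
11.47 45.98
10.91 46.0
10.65 45.99
[[473.12 -65.99  46.  ]] 20.7417
```

View pics/s6c.png

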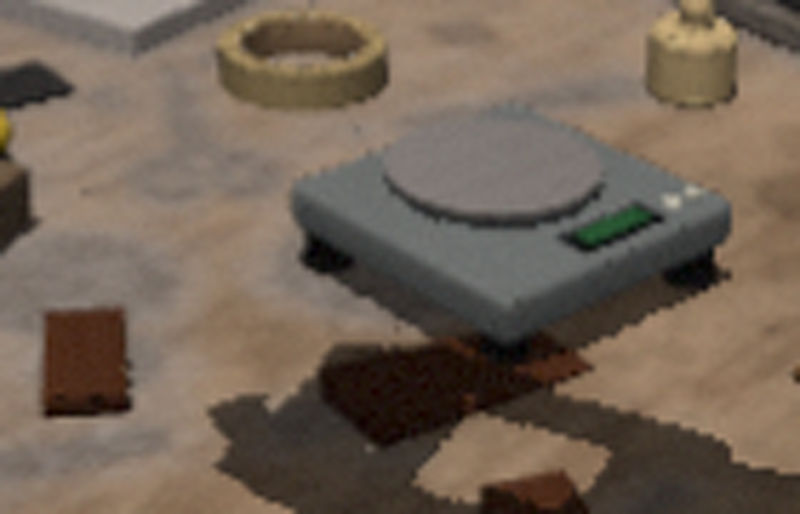

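The scene crop shows the stub at (510,348) resting on the wedge ramp and the scale level. The corner held at z = 46.0 mm under about 10.5 N for 1 s.

```bash
python3 -c "
from cell import env
env.wait(.3);print(env.finish_job())"
```

```text
the job is handed in; nothing more can be done
None
```

The wedge is snug under the bare foot with the scale unmoved, the corner stayed level under about 10.5 N for 1 s before I let go, and the job was handed in at about 21 s; no verdict came back.

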